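# Seat the ram with the coarse ring only

## Robot

A 6-joint arm with a two-finger parallel gripper is mounted at the origin on a cart in front of the work surface, level with it; the furniture and walls round the work are solid. World frame = base frame: x ahead of the robot, y to its left, z up, the work surface at z = 0. Lengths are in mm, angles in rad, forces in N, time in s.
With the tool pointing down it reaches from about 350 to 925 mm from the base axis. Payload 6.4 kg.
Tool frame: the origin (TCP) lies at the very end of the fingers, on their centre line; the grasp point (between the pads) lies 19 mm behind it; z points along the fingers, y is the direction in which the jaws open and shut (so a half turn about z gives the same grasp; the last joint's range is limited). The gripper opens to 94 mm and grips with 3 to 60 N. Pads are 16 mm wide; open, the fingers measure 119 mm over their backs; the gripper's body (75 mm by 177 mm) begins 78 mm behind the grasp point.
Start: joints at [1.108, 0.245, 1.558, -0, 1.339, -0.174], TCP at [185.118, 623.093, 205.455] pointing down, gripper open.
Joint ranges: [-3.13, 3.13], [-1.02, 2.26], [0.13, 2.54], [-0.95, 4.09], [0.21, 2.88], [-2.74, 2.74]. Speed limits (rad/s): [2.57, 2.57, 3.14, 3.14, 3.14, 3.14].

## Interface

Orientations are given as a unit quaternion [w, x, y, z].
In Python, from plant import sensors, imaging, job, silhouettes, spot_point gives the robot as it stands.
- The arm moves only by the tool servo_tool, never from a script. Its argument "motion" is a list of rows, each a list of 5 numbers: the shift along the tool's x, y, z in m, then the turn about the tool's z in rad, then the finger opening in m, from 0 to 0.094. In form: [[tx, ty, tz, twist, fingers], ...]. A call has 1 to 5 rows; each row shifts and turns the commanded pose from where the row before left it, along the tool's axes as they then stand; what a row does not reach is not made up. A row lasts 1/10 s, in which the tool goes at most 50 mm and 8.59 degrees, less where a joint would pass 70% of its speed; a pose out of reach is approached as far as the arm can. A call with a gripper value outside its range is refused whole. The fingers move at their own pace and stop on an object; the grip force is fixed at half the most. Time passes only in rows, so rows that do not move let the fingers close. It gives the time, the measured TCP pose, the force and the opening at its end, in the units of the state.
- sensors.read_state(): the state, without advancing time (a new reading comes with each control period).
- imaging.capture(name): name is "side" or "top"; returns the picture (400x640x3 uint8, blue, green, red); there is no depth.
- imaging.get_calibration(name): a dict with "intrinsics" (3x3 intrinsics, pixels), "D" ([k1, k2, p1, p2, k3] as OpenCV has them; the pictures are not rectified), "R" (3x3) and "t" (3): a world point X has camera coordinates R X + t. Camera axes: x right, y down, z forward; pixel columns grow to the right and rows downward; lengths in mm; the calibration is good to about 2 mm. A picture is of the moment at which its call begins. get_calibration takes no time and is no camera call.
- job.sign_off(): hands the job in, once; it reports no verdict.
Trained networks look in the newest picture that a camera, given by its name, has taken for a name from the list of things; names that differ only in an ending like _2 or _b are one class to them, and where a whole thing is asked for, a point or a joint stands for the part that bears it (a point fixed in the world has none). Each returns a list of dicts, best first, with "score" (0 to 1); they miss things now and then, are a little off and sometimes report something else, mostly with a low value. They report only what shows in the picture. A call takes as long as a camera call.
- silhouettes(camera, thing): "mask" (400x640 bool, what is visible of it) and "position" ([row, column] in pixels, amid what is visible of it).
- spot_point(camera, thing): "position" ([row, column] in pixels: a listed point, or the origin of a listed thing).
The state is a dict: "clock": time; "joint_positions": joint angles; "joint_vel": joint speeds; "joint_efforts": joint torques, N m; "tcp_pos": TCP position; "orientation": TCP orientation; "contact_force": force on the tool from outside, world axes, zero at the start; "moment": the same for the moment, N m; "opening": finger opening in mm.
Only numpy, scipy, OpenCV 4.12 (cv2) and the standard library are available. Lean on these libraries where they do the work, as an engineer would, in place of code of your own. Each camera call takes 0.05 s, during which the arm holds its last target.

## Task

Slide the carriage with the shear box gently (under 25 N) home against its end stop, under the ram. Then wind the ram down onto the brass loading pad with the large outer (coarse) ring on top of the head until the load dial reads a seating load of about 15 N (needle straight up, within the dark arc from 10 to 20 N), and let go. The small fine knob in the middle of the ring must stay on its zero throughout, the load must never go above 25 N, and leave the things round the frame where they are.

Things in the scene. Friction and masses are not known exactly. Their poses are not given: they have to be found in the camera images.
- stop_buffers: The two sprung rubber buffers of the end stop at the left end of the bed, 60 mm apart, which the carriage meets at home. The origin is midway between their tips, 76 mm left of the ram axis, 39 mm above the table; axes as the frame's. Together 8 N/mm, 5 mm of travel.
- ram_axis (a point): Grey bench loading frame: bed, column at the back, head over the bed. The point lies on the vertical axis of its ram, at table height; x points to the column, y to the left along the carriage's travel to the end stop, z up. The head is a block 76 mm wide (y), from 42 mm before the ram axis back to the column, 185 to 235 mm above the table; a flange of radius 34 mm on it reaches 238 mm.
- grip_plate (a point): Upright aluminium plate at the right-hand (-y) end of the carriage, to push or grip it by: 56 mm wide along x, 9 mm thick along y, from 42 to 92 mm above the table. The point is 72 mm above the table, mid plate; axes as the frame's. 85 mm of free carriage lie between it and the shear box, whose screws reach 102 mm. Carriage home: the plate is 144 mm right of the ram axis.
- carriage (a joint): Slide of the carriage, which carries a brass shear box with the loading pad: 0 m fully out to the right, 0.120 m home, just touching the two buffers of the end stop (a push beyond sinks them, 8 N/mm), with the pad under the ram. Grows along +y of the frame. Friction about 3 N; it stays where it is left.
- pad_top (a point): Top of the boss of the brass loading pad, which is fixed in the shear box on the carriage, 96 mm above the table; the steel ram comes down on it. How far the ram's round tip is above it (about 2 to 11 mm) is not known: the ram is clamped at another height each time.
- ring_center (a point): The outer, coarse ring on top of the head: a fluted steel ring 56 mm in diameter, 20 mm high, vertical axis on the ram axis. The point is its centre, 253 mm above the table (underside 243, top 263 mm). Beside it all is free down to the head's flange at 238 mm.
- coarse_ring (a joint): Angle of the coarse ring, rad, 0 at the start, growing clockwise seen from above (range 0 to 5.6). Clockwise lowers the ram by 4 mm a radian, counter-clockwise raises it. Friction about 0.12 N m; it stays where it is left.
- fine_center (a point): The inner, fine knob: a small fluted steel knob 23 mm in diameter in the middle of the coarse ring, on the same axis, from 266 to 282 mm above the table (the point: 274 mm). It turns very easily.
- fine_knob (a joint): Angle of the fine knob, rad, clockwise seen from above; 0 is its zero, where it stands at the start and must stay.
- load_needle (a joint): Needle of the load dial on the ram in front of the head (72 mm across, leaning back 45 deg, white, one black tick a newton, long each 5 N, from 0 lower left clockwise to 30 N; dark arc from 10 to 20 N). rad: 0 with no load, then 0.15 a newton between ram and pad; 2.25, straight up, is 15 N. Ram spring 6 N/mm: after touching, 0.1 rad of the coarse ring adds 2.4 N.
- spare_tin_mid (a point): Bystander: closed aluminium sample tin, 56 mm in diameter, 40 mm high, behind the bed. The point is its centre.
- grease_mid (a point): Bystander: white grease tub with a screw lid, 60 mm in diameter, 48 mm high, left of the frame. The point is its centre.
- pan_weight_mid (a point): Bystander: flat black slotted weight, 70 mm in diameter, 17 mm high, at the left front of the table. The point is its centre.

How it is judged (in metres and radians):
On the way, in this order (a step that is already met when the one before it is completed fails the run):
1. the carriage is home against its stop (within 3 mm), with the ram still clear of the pad (value of joint carriage above 0.117 m and value of joint load_needle below 0.2 rad), for 0.2 s.
2. the ram bears on the pad with 10 to 20 N (value of joint carriage above 0.117 m and value of joint load_needle between 1.5 and 3 rad), for 0.3 s.
At the end, for the whole second after the job is handed in: The carriage is home within 3 mm, the ram rests on the loading pad with the load dial between 10 and 20 N (needle 1.5 to 3.0 rad), and the fine knob is within 0.2 rad of its zero (all of step 2 and value of joint fine_knob between -0.2 and 0.2 rad); the robot touches nothing.
It fails at once if the load goes above 25 N (value of joint load_needle above 3.75 rad).
It fails at once if the fine knob is turned by more than 0.2 rad (value of joint fine_knob above 0.2 rad or value of joint fine_knob below -0.2 rad).
It fails at once if the carriage is driven against its end stop with more than 25 N (contact force between carriage and stop_buffers above 25 N).
It fails at once if the tin, the grease tub or the weight is moved by more than 30 mm (distance of any of spare_tin_mid, grease_mid, pan_weight_mid from where it was at the start of the episode above 0.03 m).
It also fails if it takes over 72 s, if anything falls off the work surface, if the arm or the gripper's body presses on something with over 40 N, if the wrist force passes 120 N, or if a joint passes its speed limit or range.

## Working session

There is one attempt and no reset: what is moved stays moved. The work goes in short steps, Python scripts to look and compute and a tool call to move; the robot and the scene stay as the last step left them, time stands still between calls to the robot, and variables do not carry over. Pictures are saved under pics/ and viewed, and the job is handed in when it is done.

Besides the shell and the picture viewer there is one more tool, called after "Request:" by a JSON object that holds its "api" and its "payload". servo_tool: Moves the arm, as the interface text tells. Its arguments: {"type":"object","properties":{"motion":{"type":"array"}},"required":["motion"]}

```bash
mkdir -p pics; ls
python3 - <<'E'
from plant import sensors, imaging, job, silhouettes, spot_point
import cv2, numpy as np
s=sensors.read_state();print(s)
for c in ("side","top"):
    im=imaging.capture(c);cv2.imwrite(f"pics/{c}0.png",im)
    k=imaging.get_calibration(c);print(c,k)
    for n in ("ram_axis","ring_center","grip_plate","pad_top","stop_buffers","fine_center"):
        print(c,n,[(round(d["score"],2),np.round(d["position"],1)) for d in spot_point(c,n)][:2])
E
```

```text
pics
{'clock': 0.0, 'joint_positions': array([ 1.10789928e+00,  2.45824422e-01,  1.55902896e+00, -4.10190825e-05,
        1.33869858e+00, -1.74107825e-01]), 'joint_vel': array([-6.35766451e-04,  4.59863431e-05, -1.27384955e-04,  8.64356539e-05,
        1.36272507e-03,  8.95831081e-04]), 'joint_efforts': array([-3.53018722e-04, -4.15824509e+01, -3.14611781e+01,  6.84640207e-02,
        3.30297137e-02, -1.48174763e-04]), 'tcp_pos': array([184.84553564, 622.52062501, 204.33071771]), 'orientation': array([-2.87822617e-04,  1.43888608e-01,  9.89593406e-01, -9.36633142e-04]), 'contact_force': array([-0.14777973, -0.1615757 ,  0.38147445]), 'moment': array([-0.01546695, -0.03671691, -0.01372915]), 'opening': 94.07162636295338}
side {'intrinsics': array([[425.54865166,   0.        , 317.3921971 ],
       [  0.        , 425.54865166, 199.20777348],
       [  0.        ,   0.        ,   1.        ]]), 'D': array([0.0276411, 0.       , 0.       , 0.       , 0.       ]), 'R': array([[ 0.98702376, -0.15965671,  0.01714167],
       [-0.04954991, -0.40437728, -0.91324905],
       [ 0.15273804,  0.9
[... 439 characters left out ...]
8,   0.        , 327.74561926],
       [  0.        , 386.50721318, 201.45582077],
       [  0.        ,   0.        ,   1.        ]]), 'D': array([0.01359921, 0.        , 0.        , 0.        , 0.        ]), 'R': array([[-0.01514779, -0.99967283, -0.02061019],
       [-0.99674368,  0.01672968, -0.07888067],
       [ 0.07919967,  0.0193482 , -0.99667099]]), 't': array([  73.99883626,  541.09856182, 1144.0869822 ])}
top ram_axis [(0.95, array([219.8, 365.4]))]
top ring_center [(0.78, array([220. , 373.1]))]
top grip_plate [(0.81, array([209.1, 447.8]))]
top pad_top [(0.59, array([213.2, 403.4]))]
top stop_buffers [(0.56, array([225.8, 344. ]))]
top fine_center [(0.66, array([220.2, 375.4]))]
```

View pics/side0.png

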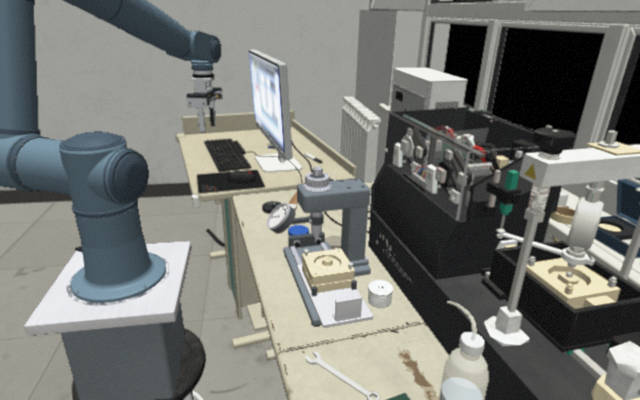

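View pics/top0.png

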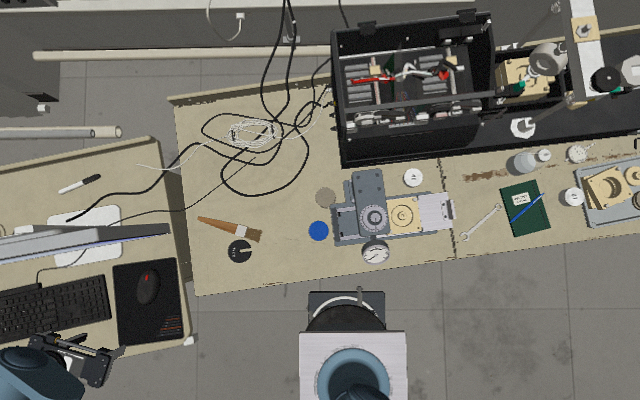

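```bash
cat > h.py <<'E'
from plant import sensors, imaging, job, silhouettes, spot_point
import cv2, numpy as np
from scipy.optimize import least_squares
def cal(c):
    k=imaging.get_calibration(c);return k["intrinsics"],k["D"],k["R"],k["t"]
def proj(c,P):
    K,D,R,t=cal(c);p,_=cv2.projectPoints(np.float64(P).reshape(-1,3),cv2.Rodrigues(R)[0],t,K,D);return p.reshape(-1,2)
def ray(c,rc):
    K,D,R,t=cal(c);u=cv2.undistortPoints(np.float64([[rc[1],rc[0]]]),K,D).ravel()
    return -R.T@t, R.T@np.array([u[0],u[1],1])
def atz(c,rc,z):
    o,d=ray(c,rc);return o+d*(z-o[2])/d[2]
E
python3 - <<'E'
from h import *
for c,n,rc,z in [("top","ram",(219.8,365.4),0),("top","ring",(220,373.1),253),("top","fine",(220.2,375.4),274),("top","pad",(213.2,403.4),96),("top","plate",(209.1,447.8),72),("top","buf",(225.8,344),39),
 ("side","ram",(268.9,313.4),0),("side","ring",(176.9,318.2),253),("side","fine",(168.8,319.4),274),("side","pad",(258.5,327.3),96),("side","plate",(305.6,348.8),72),("side","buf",(244.2,306.8),39)]:
    print(c,n,np.round(atz(c,rc,z),1))
E
```

```text
top ram [485.8 -48.5   0. ]
top ring [477.3 -47.4 253. ]
top fine [476.2 -50.8 274. ]
top pad [ 499.7 -147.9   96. ]
top plate [ 510.5 -278.8   72. ]
top buf [467.9  18.1  39. ]
side ram [481.  -39.2   0. ]
side ring [489.5 -35.8 253. ]
side fine [491.6 -38.1 274. ]
side pad [ 495.4 -145.6   96. ]
side plate [ 513.8 -287.1   72. ]
side buf [471.9  21.8  39. ]
```

The side view shows the frame at about (row 230, col 330) with the dial at about (217, 282). The top view shows the ring at about (217, 374), the plate at (210, 447) and the dial at (252, 376). I'll zoom in on both.

Run:
```python
from h import *
a=cv2.imread("pics/side0.png")[150:330,250:410];b=cv2.imread("pics/top0.png")[160:275,300:470]
cv2.imwrite("pics/sidec.png",cv2.resize(a,None,fx=3.3,fy=3.3,interpolation=cv2.INTER_CUBIC))
cv2.imwrite("pics/topc.png",cv2.resize(b,None,fx=4.7,fy=4.7,interpolation=cv2.INTER_CUBIC))
for c in("side","top"):
    K,D,R,t=cal(c);print(c,-R.T@t)
# joint fit
obs=[("top","ram",(219.8,365.4)),("top","ring",(220,373.1)),("top","fine",(220.2,375.4)),("top","pad",(213.2,403.4)),("top","plate",(209.1,447.8)),("top","buf",(225.8,344)),
 ("side","ram",(268.9,313.4)),("side","ring",(176.9,318.2)),("side","fine",(168.8,319.4)),("side","pad",(258.5,327.3)),("side","plate",(305.6,348.8)),("side","buf",(244.2,306.8))]
def model(p):
    x,y,a,q=p;e=np.array([np.cos(a),np.sin(a)]);l=np.array([-e[1],e[0]]);o=np.array([x,y])
    f=lambda s,z:np.r_[o+l*s,z]
    return dict(ram=f(0,0),ring=f(0,253),fine=f(0,274),pad=f(-120+q,96),plate=f(-264+q,72),buf=f(76,39))
def res(p):
    m=model(p);return np.concatenate([proj(c,m[n])[0]-[rc[1],rc[0]] for c,n,rc in obs])
r=least_squares(res,[483,-43,0.13,20],loss="soft_l1");print(r.x);print(np.round(r.fun if False else res(r.x),1).reshape(-1,2))
print(model(r.x))
```

```text
side [ 331.8133628  -960.11314565  613.26760988]
top [ 449.8461826    42.78619215 1184.48565122]
[ 4.82021291e+02 -4.90760643e+01  1.33110349e-01  2.36101397e+01]
[[ 0.2  1.2]
 [ 0.6 -2. ]
 [-0.8 -2.5]
 [-1.1  1.8]
 [ 3.  -1.2]
 [-2.8 -1.3]
 [ 1.   2.1]
 [-2.3  2.2]
 [-3.3  1.8]
 [-0.3 -0.2]
 [ 0.1  0.1]
 [-0.2 -0.8]]
{'ram': array([482.02129064, -49.07606433,   0.        ]), 'ring': array([482.02129064, -49.07606433, 253.        ]), 'fine': array([482.02129064, -49.07606433, 274.        ]), 'pad': array([ 494.81392295, -144.61324934,   96.        ]), 'plate': array([ 513.92525942, -287.33940958,   72.        ]), 'buf': array([471.93475195,  26.25163135,  39.        ])}
```

View pics/sidec.png

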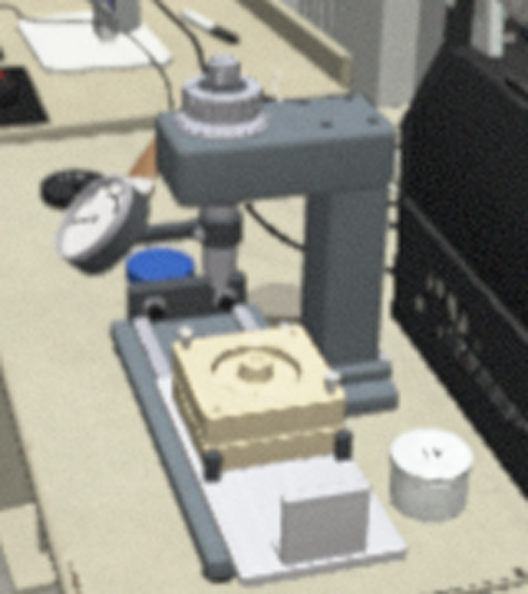

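View pics/topc.png

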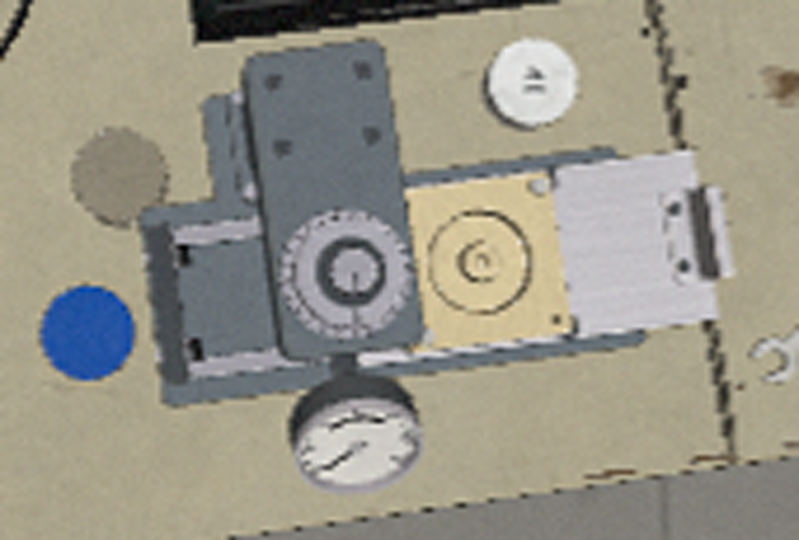

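Run:
```python
from h import *
P=[("top",0,282,352,268),("top",1,96,481,261),("top",2,92,706,232),("top",3,39,192,300),
("side",0,282,223,63),("side",0,263,222,89),("side",2,92,325,489),("side",1,96,256,362)]
obs=[]
for c,k,z,u,v in P:
    uv=(300+u/4.7,160+v/4.7) if c=="top" else (250+u/3.3,150+v/3.3)
    obs.append((c,k,z,np.array(uv)));print(c,k,z,np.round(atz(c,uv[::-1],z),1))
def res(p,raw=False):
    x,y,a,q=p[:4];e=np.array([np.cos(a),np.sin(a)]);l=np.array([-e[1],e[0]])
    s=[0,-120+q,-264+q,76]
    off={"top":p[4:6],"side":p[6:8]}
    r=[proj(c,np.r_[np.array([x,y])+l*s[k],z])[0]+off[c]-uv for c,k,z,uv in obs]
    return np.concatenate(r+[] if raw else r+[p[4:]*0.7])
r=least_squares(res,[482,-49,0.133,23,0,0,0,0]);print(np.round(r.x,3));print(np.round(res(r.x,1).reshape(-1,2),1))
```

```text
top 0 282 [483.4 -49.  282. ]
top 1 96 [ 493.2 -144.7   96. ]
top 2 92 [ 508.6 -279.7   92. ]
top 3 39 [473.8  27.3  39. ]
side 0 282 [483.4 -61.3 282. ]
side 0 263 [483.  -61.6 263. ]
side 2 92 [ 511.7 -289.4   92. ]
side 1 96 [ 495.1 -150.7   96. ]
[ 4.84267e+02 -5.05490e+01  1.15000e-01  2.71900e+01 -6.35000e-01
  5.90000e-01  3.95000e-01  1.40300e+00]
[[ 0.   0.2]
 [-1.4 -0. ]
 [ 1.5 -0.5]
 [ 0.1  0. ]
 [ 0.  -0.2]
 [ 0.2 -0.3]
 [-0.1  0.3]
 [-0.3 -0.5]]
```

Request:
{"api": "servo_tool", "payload": {"motion": [[-0.02,-0.028,-0.03,0,0],[-0.02,-0.028,-0.03,0,0],[-0.02,-0.028,-0.03,0,0],[-0.02,-0.028,-0.03,0,0],[-0.02,-0.028,-0.02,0,0]]}}

```text
clock: 1.2
tcp_pos: [241.7, 459.5, 348.2]
orientation: [0.001, 0.144, 0.99, 0.001]
contact_force: [0.6, -0.4, 0.5]
opening: 57.3
```

Request:
{"api": "servo_tool", "payload": {"motion": [[-0.028,-0.039,0,0,0],[-0.028,-0.039,0,0,0],[-0.028,-0.039,0,0,0],[-0.028,-0.039,0,0,0],[-0.028,-0.039,0,0,0]]}}

```text
clock: 1.7
tcp_pos: [319.8, 232.0, 345.7]
orientation: [0.001, 0.143, 0.99, 0.0]
contact_force: [0.8, -0.0, 0.2]
opening: 17.4
```

Request:
{"api": "servo_tool", "payload": {"motion": [[-0.028,-0.039,0,0,0],[-0.028,-0.039,0,0,0],[-0.028,-0.039,0,0,0],[-0.028,-0.039,0,0,0],[-0.028,-0.039,0,0,0]]}}

```text
clock: 2.2
tcp_pos: [398.6, 4.8, 345.9]
orientation: [0.001, 0.144, 0.99, -0.0]
contact_force: [1.0, 0.0, 0.3]
opening: 0.5
```

Run:
```python
from h import *
s=sensors.read_state();print(s)
```

```text
{'clock': 2.2, 'joint_positions': array([-2.74494516e-01, -4.70453805e-01,  1.96341056e+00,  1.58765106e-04,
        1.64702631e+00, -1.55599632e+00]), 'joint_vel': array([-1.0817343 ,  0.37047232, -0.24304235,  0.00366065, -0.1280112 ,
       -1.07284717]), 'joint_efforts': array([  4.98366058, -17.31139541, -32.29532719,  -0.13863849,
         0.32432629,   0.85679334]), 'tcp_pos': array([398.60254685,   4.7778311 , 345.89032303]), 'orientation': array([ 8.08272375e-04,  1.44137292e-01,  9.89557369e-01, -2.57267247e-05]), 'contact_force': array([0.99133564, 0.04853581, 0.27076931]), 'moment': array([-0.04938074, -0.03071265,  0.01183877]), 'opening': 0.4705926045863228}
```

Request:
{"api": "servo_tool", "payload": {"motion": [[-0.027,-0.038,0,0,0],[-0.027,-0.038,0,0,0],[-0.027,-0.038,0,0,0],[-0.027,-0.038,0,0,0],[-0.027,-0.038,0,0,0]]}}

```text
clock: 2.7
tcp_pos: [474.0, -215.8, 345.6]
orientation: [0.0, 0.144, 0.99, -0.0]
contact_force: [-0.0, -0.3, 1.5]
opening: 0.3
```

Request:
{"api": "servo_tool", "payload": {"motion": [[-0.027,-0.038,0,0,0],[-0.027,-0.038,0,0,0],[-0.025,-0.036,0,0,0],[0,0,0,0.146,0],[0,0,0,0.146,0]]}}

```text
clock: 3.2
tcp_pos: [517.5, -345.0, 344.4]
orientation: [-0.001, 0.29, 0.957, 0.0]
contact_force: [-1.1, 0.5, 0.1]
opening: 0.5
```

Request:
{"api": "servo_tool", "payload": {"motion": [[0,0,0,0.146,0],[0,0,0,0.146,0],[0,0,0,0.146,0],[0,0,0,0.146,0],[0,0,0,0.146,0]]}}

```text
clock: 3.7
tcp_pos: [517.6, -343.6, 345.5]
orientation: [0.0, 0.612, 0.791, 0.0]
contact_force: [1.0, -0.1, 0.8]
opening: 0.2
```

Request:
{"api": "servo_tool", "payload": {"motion": [[0,0,0.04,0.146,0],[0,0,0.04,0,0],[0,0,0.04,0,0],[0,0,0,0,0],[0,0,0,0,0]]}}

```text
clock: 4.2
tcp_pos: [517.6, -343.7, 226.0]
orientation: [-0.0, 0.666, 0.746, 0.0]
contact_force: [0.6, -0.2, -0.3]
opening: 0.4
```

Run:
```python
from h import *
from scipy.spatial.transform import Rotation as Ro
s=sensors.read_state();print(s["joint_positions"],s["tcp_pos"],s["contact_force"]);w,x,y,z=s["orientation"];print(Ro.from_quat([x,y,z,w]).as_matrix())
im=imaging.capture("side");cv2.imwrite("pics/side1.png",im)
```

```text
[-7.68366387e-01  1.62935791e-01  1.61494042e+00  3.01859842e-05
  1.36416705e+00 -8.82344192e-01] [ 517.60251976 -343.65707191  225.9722201 ] [ 0.60620828 -0.23986515 -0.30665899]
[[-1.13724971e-01  9.93512224e-01 -3.03478846e-04]
 [ 9.93512203e-01  1.13725070e-01  3.34400969e-04]
 [ 3.66744603e-04 -2.63480196e-04 -9.99999898e-01]]
```

View pics/side1.png

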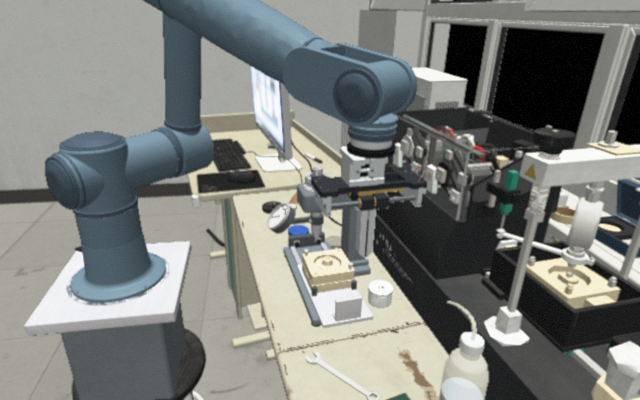

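Request:
{"api": "servo_tool", "payload": {"motion": [[0,0,0.04,0,0],[0,0,0.04,0,0],[0,0,0.04,0,0],[0,0,0.03,0,0],[0,0,0.014,0,0]]}}

```text
clock: 4.75
tcp_pos: [517.9, -344.0, 61.3]
orientation: [0.0, 0.666, 0.746, -0.0]
contact_force: [-0.1, -0.7, -0.4]
opening: 0.7
```

Request:
{"api": "servo_tool", "payload": {"motion": [[0.01,0,0,0,0],[0.01,0,0,0,0],[0.006,0,0,0,0],[0.004,0,0,0,0],[0.004,0,0,0,0]]}}

```text
clock: 5.25
tcp_pos: [514.3, -309.8, 62.8]
orientation: [0.001, 0.666, 0.746, -0.0]
contact_force: [-0.6, -0.2, -0.8]
opening: 0.4
```

Request:
{"api": "servo_tool", "payload": {"motion": [[0.003,0,0,0,0],[0.003,0,0,0,0],[0.003,0,0,0,0],[0.003,0,0,0,0],[0.003,0,0,0,0]]}}

```text
clock: 5.75
tcp_pos: [512.0, -295.5, 61.6]
orientation: [0.001, 0.666, 0.746, -0.0]
contact_force: [-0.2, -2.5, -0.5]
opening: 0.5
```

Run:
```python
from h import *
im=imaging.capture("side");cv2.imwrite("pics/side2.png",cv2.resize(im[140:340,240:440],None,fx=2.9,fy=2.9))
s=sensors.read_state();print(s["tcp_pos"],s["contact_force"])
```

```text
[ 511.89392056 -294.61593251   61.44987334] [-0.54952463 -2.48595031  2.23596928]
```

View pics/side2.png

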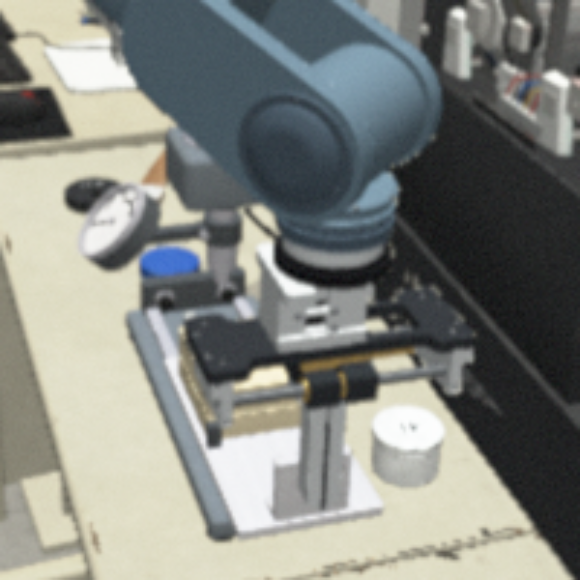

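Request:
{"api": "servo_tool", "payload": {"motion": [[0.006,0,0,0,0],[0.01,0,0,0,0],[0.01,0,0,0,0],[0.01,0,0,0,0],[0.01,0,0,0,0]]}}

```text
clock: 6.3
tcp_pos: [506.5, -248.5, 61.5]
orientation: [-0.0, 0.666, 0.746, -0.0]
contact_force: [-0.8, -4.1, 0.8]
opening: 0.4
```

Request:
{"api": "servo_tool", "payload": {"motion": [[0.009,0,0,0,0],[0.008,0,0,0,0],[0.006,0,0,0,0],[0.004,0,0,0,0],[0.002,0,0,0,0]]}}

```text
clock: 6.8
tcp_pos: [503.4, -220.0, 61.4]
orientation: [-0.0, 0.666, 0.746, 0.0]
contact_force: [-0.4, -3.8, 0.3]
opening: 0.4
```

Request:
{"api": "servo_tool", "payload": {"motion": [[0.001,0,0,0,0],[0.001,0,0,0,0],[0.001,0,0,0,0],[0.001,0,0,0,0],[0.001,0,0,0,0]]}}

```text
clock: 7.3
tcp_pos: [502.9, -215.5, 61.4]
orientation: [0.0, 0.666, 0.746, 0.0]
contact_force: [-0.6, -3.2, -0.2]
opening: 0.6
```

Run:
```python
from h import *
im=imaging.capture("side");cv2.imwrite("pics/side3.png",cv2.resize(im[140:340,240:440],None,fx=2.9,fy=2.9))
s=sensors.read_state();print(s["tcp_pos"],s["contact_force"])
```

```text
[ 502.86970174 -215.24584536   61.43258627] [-0.9989415  -2.04529156 -0.1030161 ]
```

View pics/side3.png

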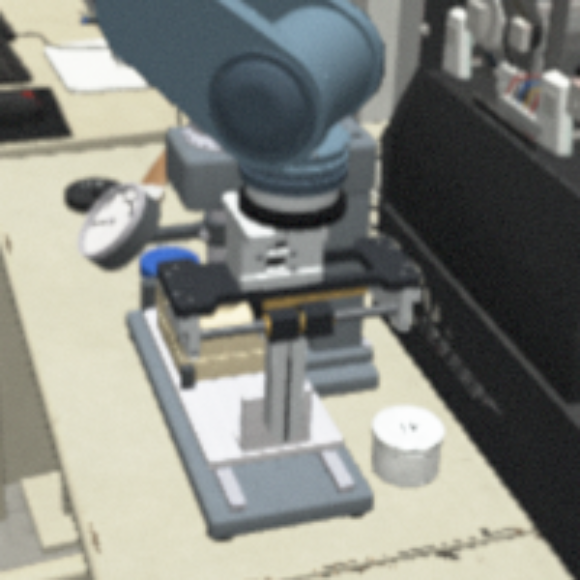

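Request:
{"api": "servo_tool", "payload": {"motion": [[0.001,0,0,0,0],[0.001,0,0,0,0],[0.001,0,0,0,0],[0.001,0,0,0,0],[0,0,0,0,0]]}}

```text
clock: 7.85
tcp_pos: [502.4, -211.1, 61.4]
orientation: [-0.0, 0.666, 0.746, 0.0]
contact_force: [-0.2, -2.3, 0.5]
opening: 0.7
```

Request:
{"api": "servo_tool", "payload": {"motion": [[0.001,0,0,0,0],[0.0005,0,0,0,0],[0.0005,0,0,0,0],[0,0,0,0,0]]}}

```text
clock: 8.25
tcp_pos: [502.2, -209.4, 61.4]
orientation: [-0.0, 0.666, 0.746, 0.0]
contact_force: [0.1, -2.9, -0.4]
opening: 0.5
```

Request:
{"api": "servo_tool", "payload": {"motion": [[0.0005,0,0,0,0],[0.0005,0,0,0,0],[0.0005,0,0,0,0],[0,0,0,0,0]]}}

```text
clock: 8.65
tcp_pos: [502.0, -207.9, 61.4]
orientation: [-0.0, 0.666, 0.746, 0.0]
contact_force: [-0.5, -2.6, 0.1]
opening: 0.8
```

Request:
{"api": "servo_tool", "payload": {"motion": [[0.0005,0,0,0,0],[0.0005,0,0,0,0],[0.0005,0,0,0,0],[0,0,0,0,0]]}}

```text
clock: 9.05
tcp_pos: [501.8, -206.4, 61.4]
orientation: [-0.0, 0.666, 0.746, 0.0]
contact_force: [-0.6, -2.8, -0.8]
opening: 0.6
```

Request:
{"api": "servo_tool", "payload": {"motion": [[0.0005,0,0,0,0],[0.0005,0,0,0,0],[0,0,0,0,0]]}}

```text
clock: 9.35
tcp_pos: [501.8, -205.6, 61.5]
orientation: [0.0, 0.666, 0.746, -0.0]
contact_force: [-1.3, -3.2, -1.1]
opening: 0.1
```

Request:
{"api": "servo_tool", "payload": {"motion": [[0.0005,0,0,0,0],[0.0005,0,0,0,0],[0,0,0,0,0]]}}

```text
clock: 9.65
tcp_pos: [501.7, -205.2, 61.5]
orientation: [0.001, 0.666, 0.746, -0.0]
contact_force: [-1.2, -5.7, -2.8]
opening: 0.4
```

Request:
{"api": "servo_tool", "payload": {"motion": [[0.0005,0,0,0,0],[0.0005,0,0,0,0],[0,0,0,0,0]]}}

```text
clock: 9.95
tcp_pos: [501.7, -205.0, 61.5]
orientation: [0.001, 0.666, 0.746, -0.001]
contact_force: [-1.0, -9.0, -3.9]
opening: 0.6
```

Request:
{"api": "servo_tool", "payload": {"motion": [[0.0005,0,0,0,0],[0.0005,0,0,0,0],[0,0,0,0,0]]}}

```text
clock: 10.25
tcp_pos: [501.7, -204.6, 61.5]
orientation: [0.002, 0.666, 0.746, -0.001]
contact_force: [-0.9, -11.8, -5.1]
opening: 0.9
```

Request:
{"api": "servo_tool", "payload": {"motion": [[-0.002,0,0,0,0],[-0.008,0,0,0,0],[-0.02,0,0,0,0],[0,0,-0.03,0,0],[0,0,-0.05,0,0]]}}

```text
clock: 10.75
tcp_pos: [502.8, -231.9, 138.9]
orientation: [-0.004, 0.666, 0.746, 0.0]
contact_force: [0.7, -0.1, 0.7]
opening: 0.6
```

Request:
{"api": "servo_tool", "payload": {"motion": [[0,0,-0.05,0,0.094],[0,0,-0.05,0,0.094],[0,0,-0.05,0,0.094],[0,0,-0.05,0,0.094],[0,0,-0.02,-0.1,0.094]]}}

```text
clock: 11.25
tcp_pos: [506.3, -233.9, 368.3]
orientation: [0.005, 0.627, 0.779, 0.001]
contact_force: [-1.3, 0.2, -0.0]
opening: 37.1
```

Request:
{"api": "servo_tool", "payload": {"motion": [[0,0,0,-0.15,0.094],[0,0,0,-0.15,0.094],[0,0,0,-0.15,0.094],[0,0,0,-0.15,0.094],[0,0,0,-0.15,0.094]]}}

```text
clock: 11.75
tcp_pos: [505.1, -233.1, 361.7]
orientation: [0.0, 0.296, 0.955, 0.0]
contact_force: [-0.6, 0.7, -0.7]
opening: 77.2
```

Request:
{"api": "servo_tool", "payload": {"motion": [[0,0,0,-0.15,0.094],[0,0,0,-0.15,0.094],[0,0,0,-0.15,0.094],[0,0,0,-0.15,0.094],[0,0,0,0,0.094]]}}

```text
clock: 12.25
tcp_pos: [505.0, -233.0, 361.7]
orientation: [0.0, 0.004, 1.0, 0.0]
contact_force: [0.4, -0.1, 0.3]
opening: 94.2
```

Run:
```python
from h import *
from scipy.spatial.transform import Rotation as Ro
im=imaging.capture("side");cv2.imwrite("pics/side4.png",cv2.resize(im[130:330,240:440],None,fx=2.9,fy=2.9))
im=imaging.capture("top");cv2.imwrite("pics/top4.png",cv2.resize(im[160:275,300:470],None,fx=4.7,fy=4.7,interpolation=cv2.INTER_CUBIC))
s=sensors.read_state();print(s["clock"],s["tcp_pos"],s["contact_force"],s["joint_positions"]);w,x,y,z=s["orientation"];M=Ro.from_quat([x,y,z,w]).as_matrix();print(M)
print(M.T@(np.array([483.8,-50.5,300])-s["tcp_pos"]))
```

```text
12.35 [ 504.94486123 -232.82214695  361.56614584] [0.08757692 0.35276657 0.81546985] [-6.36161973e-01 -6.16700389e-02  1.60560786e+00  4.15014750e-04
  1.59768670e+00 -2.19676319e+00]
[[-9.99948120e-01  1.01837458e-02  2.20844773e-04]
 [ 1.01838233e-02  9.99948081e-01  3.52641006e-04]
 [-2.17242100e-04  3.54871756e-04 -9.99999913e-01]]
[ 23.01387552 182.07549905  61.62576504]
```

View pics/side4.png

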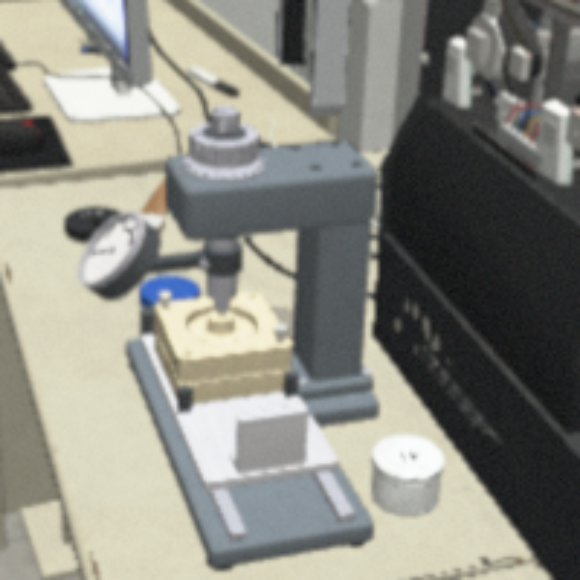

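View pics/top4.png

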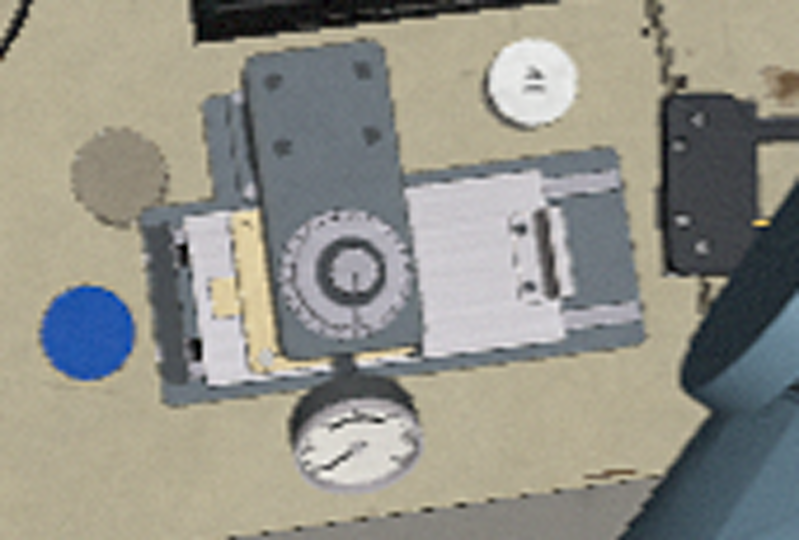

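Request:
{"api": "servo_tool", "payload": {"motion": [[0.005,0.036,0,0,0.094],[0.005,0.036,0,0,0.094],[0.005,0.036,0,0,0.094],[0.004,0.036,0,0,0.094],[0.004,0.038,0,0,0.094]]}}

```text
clock: 12.85
tcp_pos: [482.8, -49.1, 361.7]
orientation: [0.0, 0.005, 1.0, 0.0]
contact_force: [1.1, 0.4, -0.8]
opening: 94.0
```

Request:
{"api": "servo_tool", "payload": {"motion": [[0,0,0,-0.15,0.094],[0,0,0,-0.15,0.094],[0,0,0,-0.15,0.094],[0,0,0,-0.15,0.094],[0,0,0,0,0.094]]}}

```text
clock: 13.35
tcp_pos: [483.2, -50.3, 361.6]
orientation: [0.0, -0.291, 0.957, 0.0]
contact_force: [0.3, -0.8, -0.0]
opening: 93.9
```

Run:
```python
from h import *
from scipy.spatial.transform import Rotation as Ro
im=imaging.capture("side");cv2.imwrite("pics/side5.png",cv2.resize(im[100:300,220:420],None,fx=2.9,fy=2.9))
im=imaging.capture("top");cv2.imwrite("pics/top5.png",cv2.resize(im[160:275,300:470],None,fx=4.7,fy=4.7,interpolation=cv2.INTER_CUBIC))
s=sensors.read_state();print(s["clock"],s["tcp_pos"],s["contact_force"],s["joint_positions"]);w,x,y,z=s["orientation"];M=Ro.from_quat([x,y,z,w]).as_matrix();print(M)
print(M.T@(np.array([483.8,-50.5,246])-s["tcp_pos"]))
```

```text
13.45 [483.13867645 -50.31213642 361.53883309] [ 0.1826783  -0.49286253 -0.14271632] [-3.37794636e-01 -2.37431769e-01  1.76218326e+00  1.67051203e-04
  1.61682322e+00 -2.49725619e+00]
[[-8.31678280e-01 -5.55257808e-01  7.22316512e-05]
 [-5.55257794e-01  8.31678278e-01  1.51497661e-04]
 [-1.44193754e-04  8.58901266e-05 -9.99999986e-01]]
[ -0.42903574  -0.53337077 115.53885077]
```

View pics/side5.png

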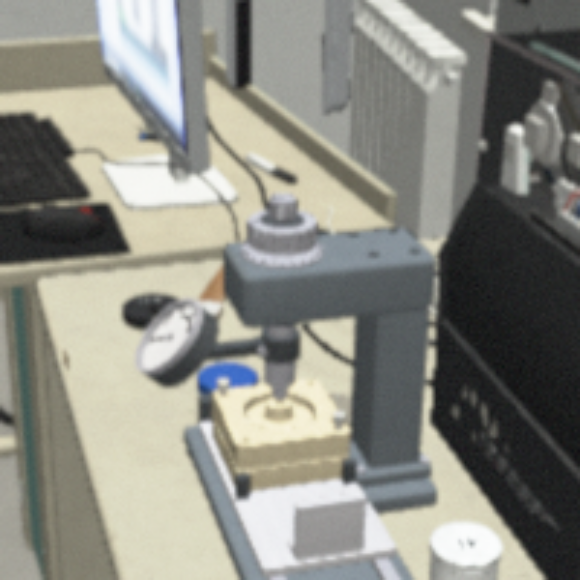

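View pics/top5.png

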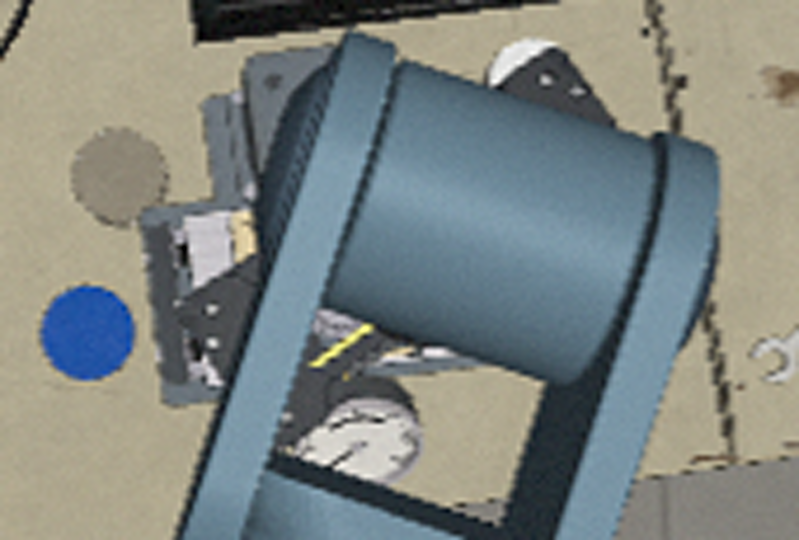

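Run:
```python
from h import *
print(proj("side",[[483,-50,361],[483,-50,282],[483,-50,460],[517,-344,226]]))
im=imaging.capture("side");cv2.imwrite("pics/side6.png",im)
print(sensors.read_state()["tcp_pos"])
```

```text
[[317.20970098 133.83364768]
 [316.62618187 167.42796388]
 [318.00074096  88.25051371]
 [362.1082565  254.02798039]]
[483.10975184 -50.31364477 361.52640026]
```

View pics/side6.png

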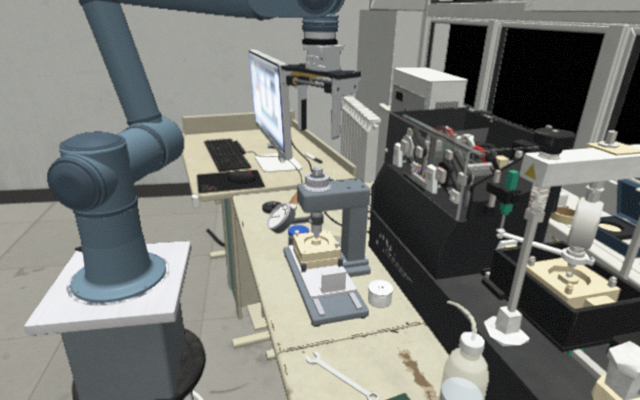

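Request:
{"api": "servo_tool", "payload": {"motion": [[0,0,0.03,0,0.094],[0,0,0.03,0,0.094],[0,0,0.025,0,0.094],[0,0,0.015,0,0.094],[0,0,0.01,0,0.094]]}}

```text
clock: 14.0
tcp_pos: [482.8, -50.2, 250.4]
orientation: [-0.0, -0.292, 0.957, 0.0]
contact_force: [-0.4, 0.3, -0.4]
opening: 94.1
```

Request:
{"api": "servo_tool", "payload": {"motion": [[0,0,0.005,0,0.094],[0,0,0,0,0.08],[0,0,0,0,0.07]]}}

```text
clock: 14.3
tcp_pos: [483.7, -50.4, 247.6]
orientation: [0.001, -0.292, 0.956, -0.001]
contact_force: [0.3, 0.6, 0.8]
opening: 81.2
```

Run:
```python
from h import *
im=imaging.capture("side");cv2.imwrite("pics/side7.png",cv2.resize(im[130:280,240:400],None,fx=3.75,fy=3.75,interpolation=cv2.INTER_CUBIC))
im=imaging.capture("top");cv2.imwrite("pics/top7.png",cv2.resize(im[160:275,300:470],None,fx=4.7,fy=4.7,interpolation=cv2.INTER_CUBIC))
s=sensors.read_state();print(s["tcp_pos"],s["contact_force"],s["opening"])
```

```text
[483.65648581 -50.40867175 247.60662919] [1.00030455 0.66476968 0.4199918 ] 73.19615467074632
```

View pics/side7.png

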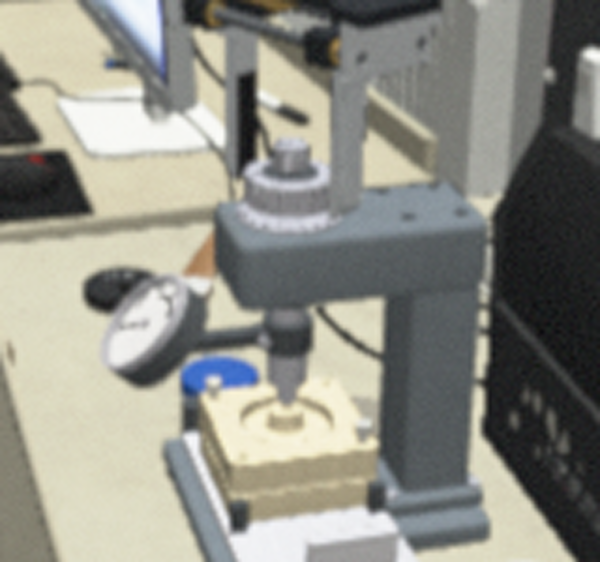

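View pics/top7.png

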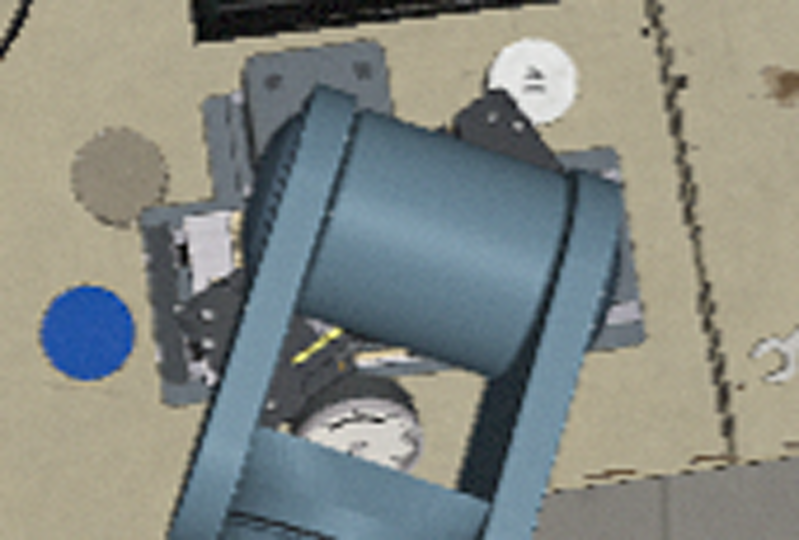

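Request:
{"api": "servo_tool", "payload": {"motion": [[0,0,0.001,0,0.062],[0,0,0,0,0.06],[0,0,0,0,0.058],[0,0,0,0,0.057]]}}

```text
clock: 14.8
tcp_pos: [482.8, -49.8, 245.5]
orientation: [-0.0, -0.292, 0.956, 0.001]
contact_force: [-2.3, 2.1, 1.9]
opening: 57.1
```

Request:
{"api": "servo_tool", "payload": {"motion": [[0,0,0,0,0.055],[0,0,0,0,0.053],[0,0,0,0,0.05]]}}

```text
clock: 15.1
tcp_pos: [482.5, -49.2, 245.5]
orientation: [-0.001, -0.292, 0.956, 0.001]
contact_force: [-4.3, 3.1, 1.6]
opening: 55.4
```

Request:
{"api": "servo_tool", "payload": {"motion": [[0,0.0006,0,0,0.05],[0,0.0006,0,0,0.05],[0,0,0,0,0.05]]}}

```text
clock: 15.4
tcp_pos: [482.4, -49.2, 245.5]
orientation: [0.0, -0.292, 0.956, -0.0]
contact_force: [-0.9, 0.9, 1.0]
opening: 55.6
```

Request:
{"api": "servo_tool", "payload": {"motion": [[0,0,0,0.05,0.05],[0,0,0,0.05,0.05],[0,0,0,0.05,0.05],[0,0,0,0.05,0.05],[0,0,0,0,0.05]]}}

```text
clock: 15.9
tcp_pos: [482.4, -49.1, 245.5]
orientation: [0.0, -0.195, 0.981, 0.0]
contact_force: [-0.8, 1.7, 1.6]
opening: 55.2
```

Run:
```python
from h import *
im=imaging.capture("side");cv2.imwrite("pics/side8.png",cv2.resize(im[130:280,240:400],None,fx=3.75,fy=3.75,interpolation=cv2.INTER_CUBIC))
s=sensors.read_state();print(s["tcp_pos"],s["contact_force"],s["moment"],s["opening"],s["joint_positions"])
```

```text
[482.37749026 -49.09563634 245.44259635] [-0.9268397   2.00512145  1.11182823] [ 0.7036409   0.38551676 -0.16226835] 55.53960510128157 [-3.36048018e-01 -1.86980542e-01  1.92600939e+00  4.29979134e-04
  1.40278490e+00 -2.30058791e+00]
```

View pics/side8.png

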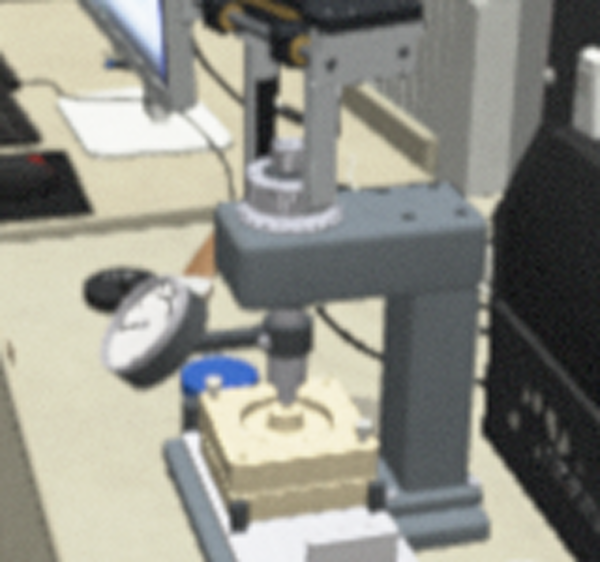

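```bash
cat > dial.py <<'E'
from h import *
a=0.117
ex=np.array([np.cos(a),np.sin(a),0]);ey=np.array([-np.sin(a),np.cos(a),0])
n=(-ex+np.array([0,0,1]))/2**.5; up=(ex+np.array([0,0,1]))/2**.5; right=-ey
def rect(c,im,C,off=(0,0),S=300,half=42):
    # rows down; corners
    P=[C+half*(sx*right+sy*up) for sx,sy in((-1,1),(1,1),(1,-1),(-1,-1))]
    src=proj(c,P)+np.array(off)
    H=cv2.getPerspectiveTransform(np.float32(src),np.float32([[0,0],[S,0],[S,S],[0,S]]))
    return cv2.warpPerspective(im,H,(S,S),flags=cv2.INTER_CUBIC)
E
python3 - <<'E'
from dial import *
uvT=np.array([300+357/4.7,160+447/4.7]);uvS=np.array([240+153/3.75-2.5,130+328/3.75])
f=lambda X:np.r_[proj("top",X)[0]-[.635*-1,.59]-uvT if 0 else proj("top",X)[0]-uvT,proj("side",X)[0]-uvS]
r=least_squares(f,[415,-60,190]);print(r.x,r.fun)
d=r.x-np.array([483.8,-50.5,0]);print(d@ex,d@ey,d[2])
im0=cv2.imread("pics/side0.png");C=r.x
t0=cv2.imread("pics/top0.png")
cv2.imwrite("pics/rect.png",np.hstack([rect("side",im0,C),rect("top",t0,C)]))
E
```

```text
[390.25193963 -61.31091816 165.16905719] [ 0.05721136 -0.74943451 -0.679256   -0.02169387]
-94.17049432758745 0.18316164413106292 165.1690571912762
```

View pics/rect.png

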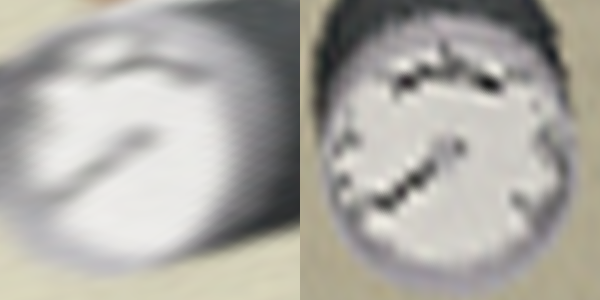

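```bash
cat > look.py <<'E'
from dial import *
import sys
C=np.array([390.25,-61.3,165.2])
im=imaging.capture("side");t=imaging.capture("top");s=sensors.read_state()
k=sys.argv[1]
cv2.imwrite(f"pics/raw_{k}.png",im)
r=rect("side",im,C,(-1.5,1.5))
cv2.imwrite(f"pics/d_{k}.png",np.hstack([r,rect("top",t,C),cv2.resize(im[215:255,300:340],(300,300),interpolation=cv2.INTER_CUBIC)[:, :200]]))
print(s["clock"],s["tcp_pos"].round(1),s["contact_force"].round(1),s["moment"].round(2),"op",round(s["opening"],1),"j6",s["joint_positions"][5].round(3),"vel",s["joint_vel"][5].round(3))
E
echo
```

```text
(no output)
```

Request:
{"api": "servo_tool", "payload": {"motion": [[0,0,0,0.1,0.05],[0,0,0,0.1,0.05],[0,0,0,0.1,0.05],[0,0,0,0.1,0.05],[0,0,0,0.05,0.05]]}}

```text
clock: 16.45
tcp_pos: [482.4, -48.9, 245.4]
orientation: [-0.0, 0.029, 1.0, 0.0]
contact_force: [-1.9, 3.5, 2.1]
opening: 55.2
```

```bash
python3 look.py a
```

```text
16.55 [482.4 -48.8 245.5] [-2.6  3.2  1.7] [ 0.92  0.3  -0.15] op 55.6 j6 -1.851 vel -0.029
```

View pics/d_a.png

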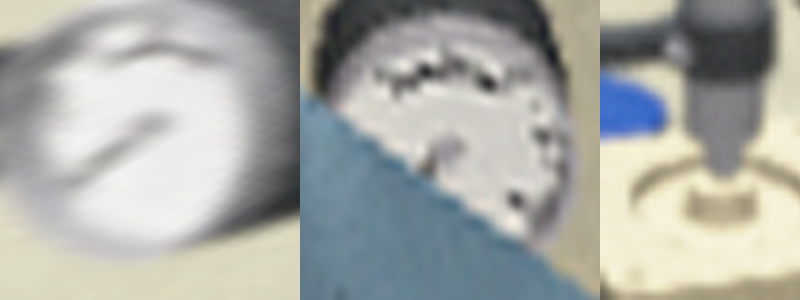

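Request:
{"api": "servo_tool", "payload": {"motion": [[0,0,0,0.1,0.05],[0,0,0,0.1,0.05],[0,0,0,0.1,0.05],[0,0,0,0,0.05]]}}

```text
clock: 16.95
tcp_pos: [482.4, -48.7, 245.4]
orientation: [-0.0, 0.177, 0.984, 0.001]
contact_force: [-2.6, 4.0, 1.8]
opening: 55.2
```

```bash
python3 look.py b
```

```text
17.05 [482.4 -48.7 245.5] [-1.6  5.   2.2] [ 1.19  0.23 -0.11] op 55.4 j6 -1.553 vel 0.001
```

View pics/d_b.png

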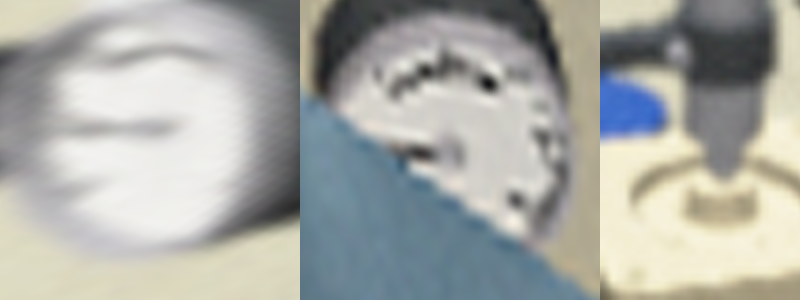

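Request:
{"api": "servo_tool", "payload": {"motion": [[0,0.0005,0,0.1,0.05],[0,0.0005,0,0.1,0.05],[0,0,0,0.1,0.05],[0,0,0,0,0.05]]}}

```text
clock: 17.45
tcp_pos: [482.6, -48.5, 245.4]
orientation: [-0.0, 0.321, 0.947, -0.0]
contact_force: [-3.6, 1.6, 1.8]
opening: 55.2
```

```bash
python3 look.py c
```

```text
17.55 [482.6 -48.5 245.5] [-4.   2.2  2.7] [ 0.59  0.55 -0.06] op 55.4 j6 -1.251 vel 0.01
```

View pics/d_c.png

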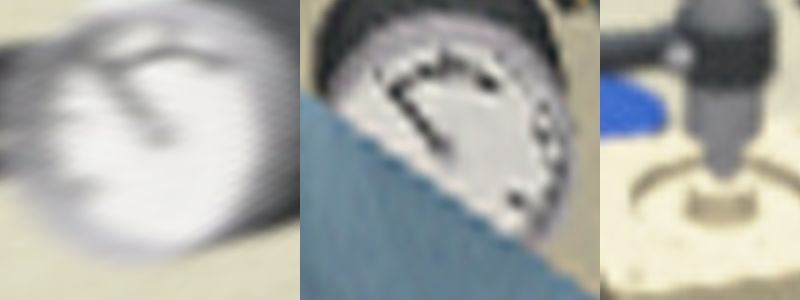

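Request:
{"api": "servo_tool", "payload": {"motion": [[0,0,0,0.06,0.05],[0,0,0,0.06,0.05],[0,0,0,0.06,0.05],[0,0,0,0,0.05]]}}

```text
clock: 17.95
tcp_pos: [482.6, -48.4, 245.4]
orientation: [-0.0, 0.405, 0.914, -0.0]
contact_force: [-3.4, 1.9, 2.3]
opening: 55.4
```

```bash
python3 look.py d
```

```text
18.05 [482.6 -48.4 245.5] [-4.5  2.2  2.3] [ 0.56  0.55 -0.03] op 55.6 j6 -1.07 vel 0.007
```

View pics/d_d.png

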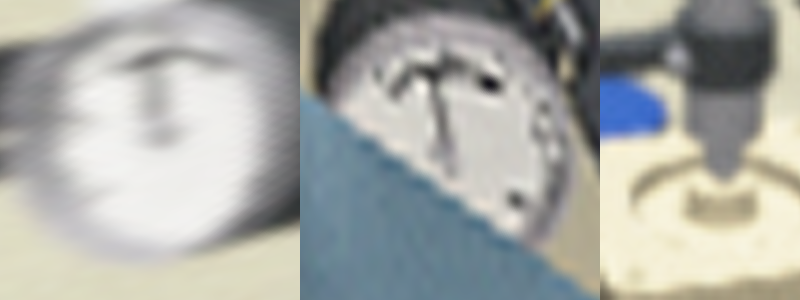

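The needle is close to straight up, about 14 N. I'll let go now.

Request:
{"api": "servo_tool", "payload": {"motion": [[0,0,0,0,0.057],[0,0,0,0,0.062],[0,0,0,0,0.08],[0,0,0,0,0.094],[0,0,0,0,0.094]]}}

```text
clock: 18.55
tcp_pos: [482.9, -48.4, 245.5]
orientation: [0.0, 0.406, 0.914, -0.0]
contact_force: [0.6, 0.0, 0.3]
opening: 82.5
```

Request:
{"api": "servo_tool", "payload": {"motion": [[0,0,0,0,0.094],[0,0,-0.01,0,0.094],[0,0,-0.02,0,0.094],[0,0,-0.03,0,0.094],[0,0,-0.04,0,0.094]]}}

```text
clock: 19.05
tcp_pos: [482.0, -48.0, 345.7]
orientation: [-0.001, 0.406, 0.914, -0.0]
contact_force: [0.9, 0.1, 0.3]
opening: 94.0
```

Request:
{"api": "servo_tool", "payload": {"motion": [[0,0,-0.03,0,0.094],[0,0,-0.02,0,0.094],[0,0,0,0,0.094],[0,0,0,0,0.094]]}}

```text
clock: 19.45
tcp_pos: [482.8, -48.3, 395.3]
orientation: [0.0, 0.406, 0.914, 0.0]
contact_force: [0.3, -0.6, -0.3]
opening: 94.0
```

```bash
python3 look.py e; python3 -c "
import cv2;im=cv2.imread('pics/raw_e.png');cv2.imwrite('pics/e2.png',cv2.resize(im[150:310,240:400],None,fx=3.7,fy=3.7,interpolation=cv2.INTER_CUBIC))"
```

```text
19.55 [482.3 -48.1 393.8] [-0.3 -0.6 -0.6] [-0.04  0.05  0.02] op 93.8 j6 -1.068 vel 0.001
```

View pics/d_e.png

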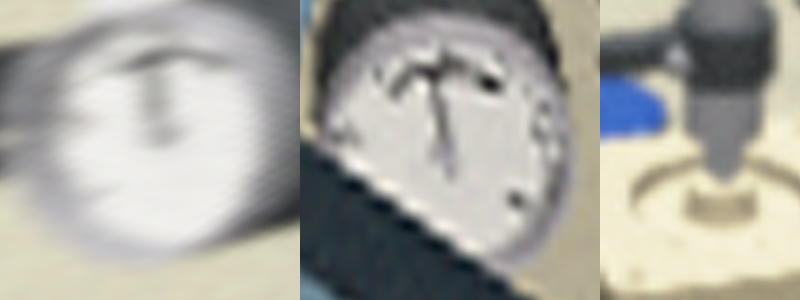

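View pics/e2.png

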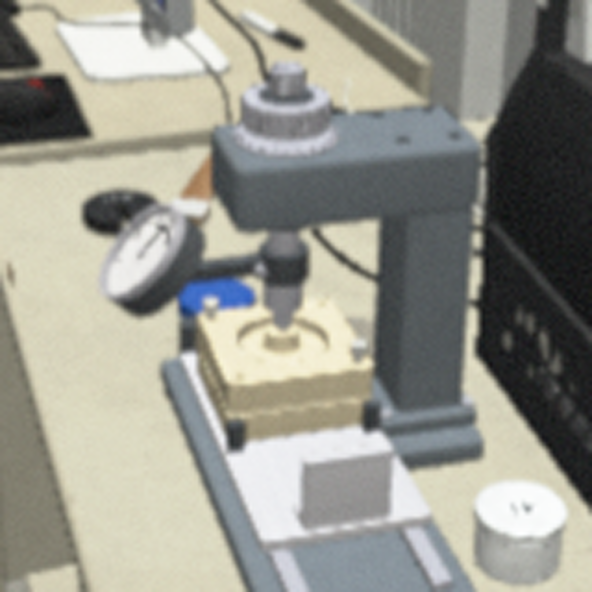

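The load is still about 14 N, the carriage is home, and the gripper is clear of everything. I'm handing the job in.

```bash
python3 -c "
from plant import job;print(job.sign_off())"
```

```text
the job is handed in; nothing more can be done
None
```

The carriage is home under the ram, and the dial reads about 14 N after release. I handed the job in at about 19.6 s; no verdict is reported.

- **Carriage:** I pushed the plate with closed fingers until the buffers answered. The wrist force peaked at about 13 N, including roughly 3 N of friction. The pictures taken after I backed off showed the carriage against the buffers.
- **Ram:** I gripped the coarse ring from above and turned it clockwise by about 1.43 rad, checking the dial between steps.
- **Load:** The needle read about 0, 4.5, 10.5 and then 14 N, and it stayed there after I let go. It is just short of straight up but inside the dark arc.
- **Arm:** It stands clear above the head, with the fingers open and near zero contact force.
- **Not fully checked:** I did not measure the fine knob's angle after the turn, but the fingers stayed on the outer ring and never came near it. I checked the surrounding objects by eye only; they look unmoved in the pictures. The two cameras disagreed by about 10 mm along the bed at first. I weighted the top camera, and the contacts then agreed with it to about 1–2 mm.

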